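# Put three lab containers at their own instruments

## Task

Three containers on the lab bench stand at each other's places. Using the empty tray to park one of them on the way, finish with the wide jar on the balance pan, the stoppered flask on the stirrer plate and the slim bottle on the lab jack, each upright, centred and let go. Never stand a container on the bare bench or knock it over, and leave the tube rack, tip box and dish stack where they are.

Things in the scene. Friction and masses are not known exactly. Their poses are not given: they have to be found in the camera images.
- jar_mid (a point): wide white screw-lid jar, a round cylinder 60 mm across (58 mm below the lid) and 55 mm tall; z axis up along its axis. Point: on the axis half-way up, 27.5 mm above its foot. 0.1 to 0.2 kg. It starts on the lab jack; it belongs on the balance. Grip it across the sides, e.g. 10 mm above the point.
- flask_mid (a point): conical clear flask with a dark rubber stopper and a white band round its foot, 95 mm tall, z axis up. Foot 66 mm across; the cone narrows up to 54 mm above the foot; from there to the top neck and stopper are a straight cylinder 27 mm across. Point: on the axis half-way up, 47.5 mm above its foot. 0.1 to 0.22 kg. It starts on the balance; it belongs on the stirrer. Grip it by the neck, e.g. 30 mm above the point.
- bottle_mid (a point): slim brown bottle with a black cap, 90 mm tall, z axis up: body a cylinder 40 mm across up to 66 mm above the foot, then a short shoulder and a cap 28 mm across. Point: on the axis half-way up, 45 mm above its foot. 0.07 to 0.16 kg. It starts on the stirrer; it belongs on the lab jack. Grip it by the body near the point.
- pan (a point): centre of the upper face of the balance's round steel pan (100 mm across, 40 mm above the bench); the balance is a fixed flat white box, 145 x 120 mm, with a small green display on its -x side. z up. The pan does not move.
- hotplate (a point): centre of the upper face of the magnetic stirrer's square white plate (110 x 110 mm, 45 mm above the bench); the stirrer is a fixed grey box 120 x 120 mm with a black knob on its -x side. z up.
- jackplate (a point): centre of the upper face of the lab jack's bare metal square plate (100 x 100 mm, 52 mm above the bench), on crossed arms with a black screw knob on its -x side. Fixed, it does not move. z up.
- trayfloor (a point): centre of the floor of the empty grey parking tray: fixed, 130 x 130 mm outside, floor 20 mm above the bench, with a rim 6 mm thick and 8 mm high around a 118 x 118 mm floor. z up.
- rack_mid (a point): bystander: low white tube rack with grey tube caps, loose, 50 x 85 mm (x, y), 40 mm tall; point at its centre, 20 mm above the bench. Stays where it is.
- tips_mid (a point): bystander: blue pipette-tip box with a clear lid, loose, 60 x 80 mm (x, y), 50 mm tall; point at its centre, 25 mm above the bench. Stays where it is.
- dishes_mid (a point): bystander: stack of three small clear round dishes, loose, 60 mm across, 36 mm tall; point at its centre, 18 mm above the bench. Stays where it is.
Not all that is in view belongs to the job. What is shaped like the part that bears hotplate but brown or red is not meant.

How it is judged:
By the outcome, as a careful person would: the job done as asked, in the order asked, and still so for the second after the job is handed in, with the robot touching nothing.
It also fails if it takes over 104 s, if anything falls off the work surface, if the arm or the gripper's body presses on something with over 40 N, if the wrist force passes 120 N, or if a joint passes its speed limit or range.

## Robot

A 6-joint arm with a two-finger parallel gripper is mounted at the origin on the work surface. World frame = base frame: x ahead of the robot, y to its left, z up, the work surface at z = 0. Lengths are in m, angles in rad, forces in N, time in s.
With the tool pointing down it reaches from about 0.25 to 0.775 m from the base axis. Payload 4 kg.
Tool frame: the origin (TCP) lies where the fingers leave the gripper's body, on its centre line; the fingertips stand 97 mm ahead of it and the grasp point (between the pads) lies 78 mm ahead of it; z points along the fingers, y is the line along which they close (so a half turn about z gives the same grasp; the last joint's range is limited). The gripper opens to 94 mm and grips with 3 to 60 N. Pads are 16 mm wide; open, the fingers measure 119 mm over their backs; the gripper's body (75 mm by 177 mm) begins 78 mm behind the grasp point.
Start: joints at [-1.205, 0.087, 1.371, -0, 1.684, -0.103], TCP at [0.248, -0.491, 0.303] pointing down, gripper open.
Joint ranges: [-3.1, 3.1], [-0.76, 2.03], [0.27, 2.55], [-1.08, 4.22], [0.17, 2.65], [-2.57, 2.57]. Speed limits (rad/s): [2.79, 2.79, 3.14, 3.14, 3.14, 3.14].

## Interface

Orientations are given as [roll, pitch, yaw] about the fixed x, y, z axes, in that order (R = Rz(yaw) Ry(pitch) Rx(roll)).
In Python, from bench import robot, eyes gives the robot as it stands. The module is installed in compiled form; this text tells all that it offers.
- The arm moves only by the tool carry_out, never from a script. Its argument "deltas" is a list of rows, each an object of numbers: "dx", "dy", "dz": the shift along the tool's x, y, z each as a share of 0.02 m, from -1 to 1; "wx", "wy", "wz": the turn, a rotation vector about the tool's x, y, z each as a share of 0.12 rad, from -1 to 1; "gripper": the closure in counts, from 0 (fully open) to 255 (shut). In form: [{"dx": .., "dy": .., "dz": .., "wx": .., "wy": .., "wz": .., "gripper": ..}, ...]. A call has 1 to 20 rows; each row shifts and turns the commanded pose from where the row before left it, along the tool's axes as they then stand; what a row does not reach is not made up. A row lasts 1/12 s, in which the tool goes at most 41.7 mm and 7.16 degrees, less where a joint would pass 70% of its speed; a pose out of reach is approached as far as the arm can. A call with a number of a shift or a turn outside -1 to 1 is refused whole. A call with a gripper value outside its range is refused whole. The fingers move at their own pace and stop on an object; the grip force is fixed at half the most. Time passes only in rows, so rows that do not move let the fingers close. It gives the time, the measured TCP pose, the force, the opening and the grip force at its end, in the units of the state.
- robot.get_obs(): the state, without advancing time (a new reading comes with each control period).
- eyes.snapshot(name): name is "scene" or "top" or "wrist"; returns the picture (480x640x3 uint8, red, green, blue); there is no depth.
- eyes.get_calibration(name): a dict with "fovy" (degrees; the focal length in pixels is half the picture's height over the tangent of half this angle, whatever the lens; pixels are square), "cx", "cy" (the principal point, pixels), "R" (3x3) and "t" (3): a world point X has camera coordinates R X + t. Camera axes: x right, y down, z forward; pixel columns grow to the right and rows downward; lengths in m; the calibration is good to about 2 mm. The wrist camera is an equidistant fisheye: a pixel r from the principal point sees the ray r / f radians off the axis. A picture is of the moment at which its call begins: read the wrist's pose just before it. get_calibration takes no time and is no camera call; for the wrist camera it gives the pose at the moment of the call.
- robot.close_job(): hands the job in; it is judged then, once.
The state is a dict: "time": time; "joint_positions": joint angles; "qvel": joint speeds; "joint_torque": joint torques, N m; "tool_pos": TCP position; "ee_rot": TCP orientation; "wrist_force": force on the tool from outside, world axes, zero at the start; "wrist_torque": the same for the moment, N m; "width": finger opening in m; "finger_force": force on a finger pad.
Only numpy, scipy, OpenCV 4.12 (cv2) and the standard library are available. Lean on these libraries where they do the work, as an engineer would, in place of code of your own. Each camera call takes 0.05 s, during which the arm holds its last target. There are 200 camera calls.

## Working session

There is one attempt and no reset: what is moved stays moved. The work goes in short steps, Python scripts to look and compute and a tool call to move; the robot and the scene stay as the last step left them, time stands still between calls to the robot, and variables do not carry over. Pictures are saved under pics/ and viewed, at most 14 in all, crops included, and the job is handed in when it is done.

Besides the shell and the picture viewer there is one more tool, called after "Emit:" as a command line: name --argument value ..., lists and objects as JSON in quotes. carry_out: Moves the arm, as the interface text tells. Shift numbers are shares of 0.02 m and turn numbers shares of 0.12 rad, none past 1 either way. Its arguments: {"type":"object","properties":{"deltas":{"type":"array","items":{"type":"object","properties":{"dx":{"type":"number"},"dy":{"type":"number"},"dz":{"type":"number"},"wx":{"type":"number"},"wy":{"type":"number"},"wz":{"type":"number"},"gripper":{"type":"number"}}}}},"required":["deltas"]}

```bash
mkdir -p pics; python3 - <<'E'
from bench import robot, eyes
import cv2
for n in("scene","top"):
    im=eyes.snapshot(n); cv2.imwrite(f"pics/{n}0.png",im[:,:,::-1]); c=eyes.get_calibration(n); print(n,c)
o=robot.get_obs(); print(o)
E
```

```text
scene {'fovy': 44.434362578989955, 'cx': 327.70320635975366, 'cy': 244.37706456135862, 'R': array([[-0.28086636,  0.95969143, -0.01031758],
       [ 0.78153383,  0.22245999, -0.58285198],
       [-0.5570628 , -0.17176706, -0.81251284]]), 't': array([ 0.05040104, -0.28423486,  1.6650006 ])}
top {'fovy': 46.314824636795755, 'cx': 309.91433694800764, 'cy': 239.39184622027173, 'R': array([[-0.07050274, -0.99750428, -0.0038169 ],
       [-0.97678835,  0.06981345, -0.20251074],
       [ 0.2022718 , -0.01054926, -0.9792726 ]]), 't': array([0.09449097, 0.42938742, 1.36874943])}
{'time': 0.1, 'joint_positions': array([-1.20508161e+00,  8.78719463e-02,  1.37208928e+00, -5.06246763e-05,
        1.68357600e+00, -1.03111433e-01]), 'qvel': array([-0.00117095, -0.00347808, -0.00243514, -0.00055952, -0.00063132,
        0.00060253]), 'joint_torque': array([ 2.67229654e-03, -3.41254842e+01, -3.03300083e+01,  7.20505952e-02,
        3.04658781e-02, -9.63983666e-05]), 'tool_pos': array([ 0.24838366, -0.4903863 ,  0.30163305]), 'ee_rot': array([-3.13965323e+00, -1.50106029e-04,  4.68820357e-01]), 'wrist_force': array([-0.43916602, -0.10752299, -0.21833778]), 'wrist_torque': array([-0.05786131, -0.01668406,  0.02687764]), 'finger_force': 0.0, 'width': 0.0938718825503721}
```

View pics/top0.png

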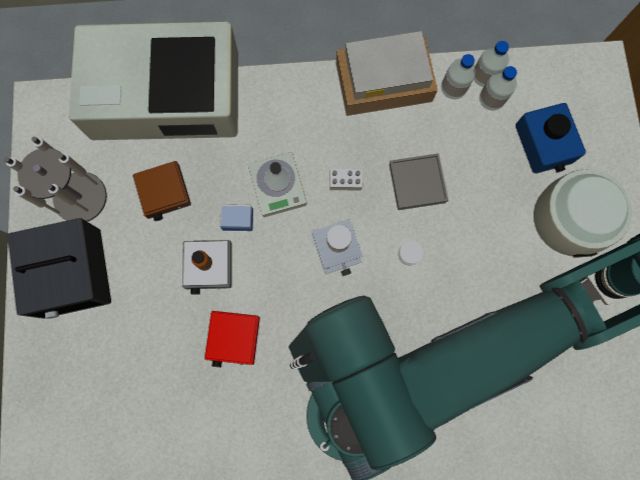

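View pics/scene0.png

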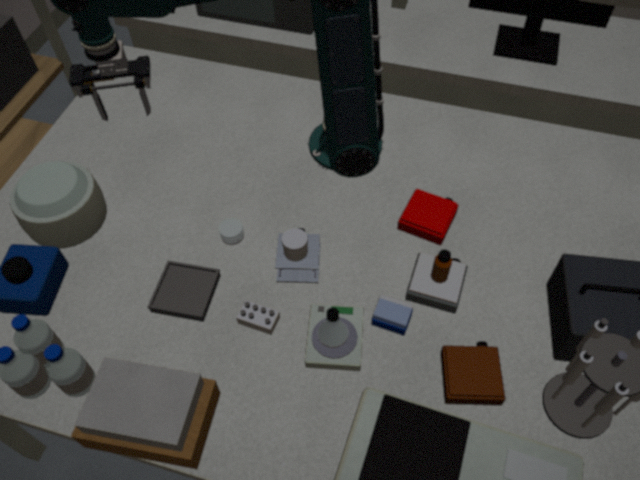

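The top view shows the bottle on the white stirrer at (207,264). Two boxes of the same shape are decoys: brown at (162,189) and red at (232,338). The flask is on the balance at (276,180), the jar on the jack at (338,243), and the tray is at (418,181). The white disc at (411,253) is the dish stack, which could be mistaken for the jar. Next is one close crop to confirm.

```bash
python3 - <<'E'
import cv2
im=cv2.imread("pics/top0.png")[145:305,172:452]
cv2.imwrite("pics/crop.png",cv2.resize(im,(784,448),interpolation=cv2.INTER_CUBIC))
im=cv2.imread("pics/scene0.png")[210:380,140:480]
cv2.imwrite("pics/crop2.png",cv2.resize(im,(782,391),interpolation=cv2.INTER_CUBIC))
E
```

```text
(no output)
```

View pics/crop.png

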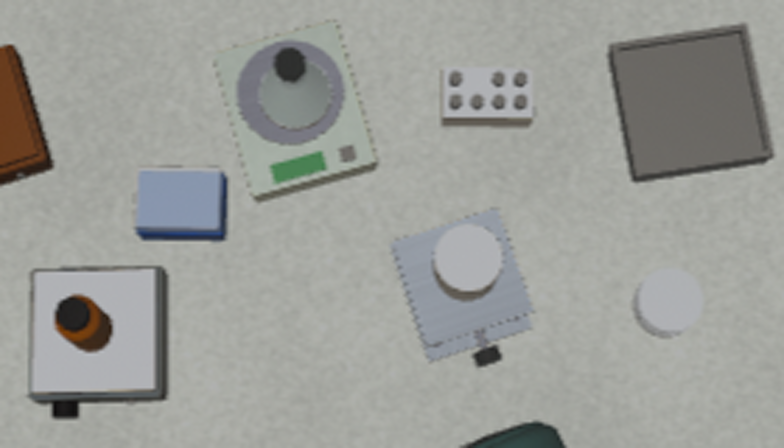

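View pics/crop2.png

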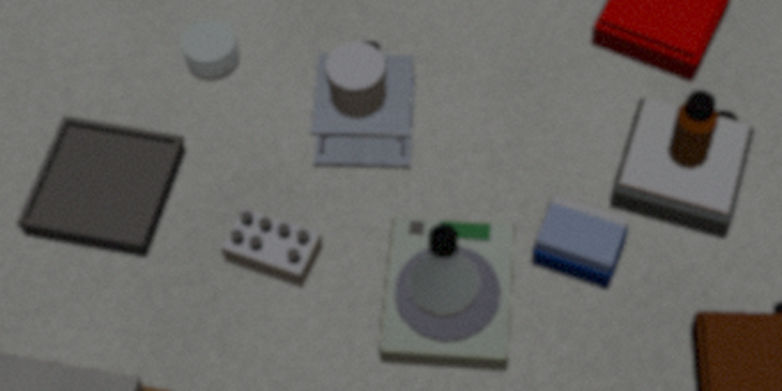

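The crop confirms the choices: the bottle is on the white stirrer, and the flask is on the balance with the green display. The jar is on the jack with the knob, and the low disc is the dishes. Next I cast rays from both views.

```bash
cat > h.py <<'E'
import numpy as np, cv2
from bench import robot, eyes
def cast(cal,uv,z,fish=False):
    f=240/np.tan(np.radians(cal["fovy"])/2)
    d=(np.array(uv,float)-[cal["cx"],cal["cy"]])/f
    if fish:
        r=np.hypot(*d); v=np.array([*(d*(np.sin(r)/max(r,1e-9))),np.cos(r)])
    else: v=np.array([d[0],d[1],1])
    R,t=np.array(cal["R"]),np.array(cal["t"]); C=-R.T@t; w=R.T@v
    return C+w*(z-C[2])/w[2]
E
python3 - <<'E'
from h import *
T=eyes.get_calibration("top");S=eyes.get_calibration("scene")
ft=lambda p:(172+p[0]/2.8,145+p[1]/2.8); fs=lambda p:(140+p[0]/2.3,210+p[1]/2.3)
D={"jar":(.107,[(468,257)],[(356,66)]),"stopper":(.135,[(290,62)],[(443,235)]),"cap":(.135,[(73,312)],[(700,102)]),
"pan":(.04,[(291,93)],[(447,293)]),
"jack":(.052,[(394,243),(498,210),(531,313),(430,346)],[(314,57),(413,57),(411,133),(312,134)]),
"hot":(.045,[(33,270),(160,267),(156,392),(33,394)],[(641,100),(750,122),(722,218),(614,190)]),
"tray":(.028,[(611,46),(745,26),(771,157),(634,179)],[(67,120),(184,139),(146,243),(24,229)])}
np.set_printoptions(precision=4,suppress=True)
for k,(z,a,b) in D.items():
    A=np.array([cast(T,ft(p),z) for p in a]);B=np.array([cast(S,fs(p),z) for p in b])
    print(k,A.mean(0)[:2],B.mean(0)[:2],*( [np.linalg.norm(np.diff(X,axis=0),axis=1) for X in(A,B)] if len(A)>1 else []), (np.degrees(np.arctan2(*(A[1]-A[0])[1::-1])) if len(A)>1 else ''))
E
```

```text
jar [ 0.4234 -0.0061] [ 0.4281 -0.0043] 
stopper [0.6001 0.135 ] [0.6024 0.1356] 
cap [0.3943 0.3287] [0.3983 0.3296] 
pan [0.6032 0.14  ] [0.6102 0.1414] 
jack [ 0.4164 -0.0039] [ 0.4233 -0.0021] [0.0985 0.0982 0.0946] [0.1037 0.0952 0.0996] -76.09128166140302
hot [0.3934 0.3265] [0.4031 0.3257] [0.1142 0.1128 0.1088] [0.1115 0.1191 0.1067] -92.70619248428649
tray [ 0.5723 -0.229 ] [ 0.5797 -0.224 ] [0.1277 0.1286 0.1286] [0.1265 0.123  0.1231] -85.23551451181265
```

Emit:
carry_out --deltas '[{"dx": 0.94, "dy": -0.88}, {"dx": 0.94, "dy": -0.88}, {"dx": 0.94, "dy": -0.88}, {"dx": 0.94, "dy": -0.88}, {"dx": 0.94, "dy": -0.88}, {"dx": 0.94, "dy": -0.88}, {"dx": 0.94, "dy": -0.88}, {"dx": 0.94, "dy": -0.88}, {"dx": 0.94, "dy": -0.88}, {"dx": 0.94, "dy": -0.88}, {"dx": 0.94, "dy": -0.88}, {"dx": 0.94, "dy": -0.88}, {"dx": 0.94, "dy": -0.88}, {"dx": 0.94, "dy": -0.88}, {"dx": 0.94, "dy": -0.88}, {"dx": 0.94, "dy": -0.88}, {"dx": 0.94, "dy": -0.88}, {"dx": 0.94, "dy": -0.88}, {"dx": 0.94, "dy": -0.88}, {"dx": 0.94, "dy": -0.88}]'

```text
invalid input
```

Emit:
carry_out --deltas '[{}, {}, {}]'

```text
invalid input
```

```bash
python3 - <<'E'
from h import *
print(robot.get_obs()["tool_pos"],robot.get_obs()["ee_rot"])
c=eyes.get_calibration("wrist"); im=eyes.snapshot("wrist"); cv2.imwrite("pics/w1.png",im[:,:,::-1]); print(c, -c["R"].T@c["t"])
E
```

```text
[ 0.24838366 -0.4903863   0.30163305] [-3.13965323e+00 -1.50106029e-04  4.68820357e-01]
{'fovy': 65.70646984690485, 'cx': 317.9525428836678, 'cy': 242.34672128794946, 'R': array([[ 0.45052767, -0.89276031, -0.00195815],
       [-0.86464548, -0.43688367,  0.24803398],
       [-0.22229038, -0.11005307, -0.96874935]]), 't': array([-0.54789791, -0.02508918,  0.39119428])} [ 0.31210865 -0.45705043  0.38411931]
```

View pics/w1.png

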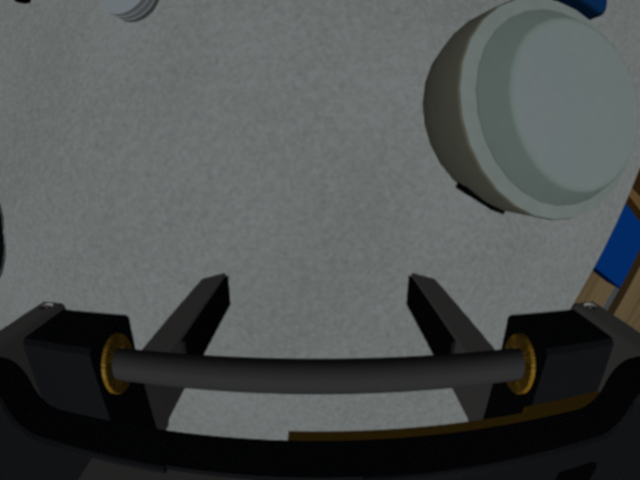

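The wrist view shows the fingertips at about (228,280) and (410,280), with only bench ahead. The call was refused, so the rows probably need every field.

Emit:
carry_out --deltas '[{"dx": 0.94, "dy": -0.88, "dz": 0, "wx": 0, "wy": 0, "wz": 0, "gripper": 0}, {"dx": 0.94, "dy": -0.88, "dz": 0, "wx": 0, "wy": 0, "wz": 0, "gripper": 0}, {"dx": 0.94, "dy": -0.88, "dz": 0, "wx": 0, "wy": 0, "wz": 0, "gripper": 0}, {"dx": 0.94, "dy": -0.88, "dz": 0, "wx": 0, "wy": 0, "wz": 0, "gripper": 0}, {"dx": 0.94, "dy": -0.88, "dz": 0, "wx": 0, "wy": 0, "wz": 0, "gripper": 0}, {"dx": 0.94, "dy": -0.88, "dz": 0, "wx": 0, "wy": 0, "wz": 0, "gripper": 0}, {"dx": 0.94, "dy": -0.88, "dz": 0, "wx": 0, "wy": 0, "wz": 0, "gripper": 0}, {"dx": 0.94, "dy": -0.88, "dz": 0, "wx": 0, "wy": 0, "wz": 0, "gripper": 0}, {"dx": 0.94, "dy": -0.88, "dz": 0, "wx": 0, "wy": 0, "wz": 0, "gripper": 0}, {"dx": 0.94, "dy": -0.88, "dz": 0, "wx": 0, "wy": 0, "wz": 0, "gripper": 0}, {"dx": 0.94, "dy": -0.88, "dz": 0, "wx": 0, "wy": 0, "wz": 0, "gripper": 0}, {"dx": 0.94, "dy": -0.88, "dz": 0, "wx": 0, "wy": 0, "wz": 0, "gripper": 0}, {"dx": 0.94, "dy": -0.88, "dz": 0, "wx": 0, "wy": 0, "wz": 0, "gripper": 0}, {"dx": 0.94, "dy": -0.88, "dz": 0, "wx": 0, "wy": 0, "wz": 0, "gripper": 0}, {"dx": 0.94, "dy": -0.88, "dz": 0, "wx": 0, "wy": 0, "wz": 0, "gripper": 0}, {"dx": 0.94, "dy": -0.88, "dz": 0, "wx": 0, "wy": 0, "wz": 0, "gripper": 0}]'

```text
time: 1.48
tool_pos: [0.3896, -0.1023, 0.3024]
ee_rot: [-3.142, 0.0, 0.469]
wrist_force: [0.5, 0.9, 0.3]
width: 0.0937
finger_force: 0.0
```

```bash
python3 - <<'E'
from h import *
print(robot.get_obs()["tool_pos"],robot.get_obs()["ee_rot"])
c=eyes.get_calibration("wrist"); im=eyes.snapshot("wrist"); cv2.imwrite("pics/w2.png",im[:,:,::-1]); np.save("w2c.npy",c)
E
```

```text
[ 0.38964333 -0.10225712  0.30244709] [-3.14152161e+00  1.71269267e-04  4.68657530e-01]
```

View pics/w2.png

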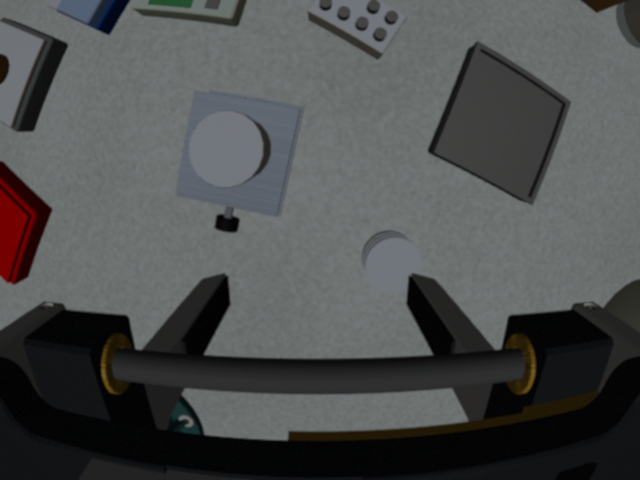

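The wrist view has the jar lid at (227,149) on the jack plate, the tray centred near (501,124) and the dishes at (392,262).

```bash
python3 - <<'E'
from h import *
c=np.load("w2c.npy",allow_pickle=True).item()
np.set_printoptions(precision=4,suppress=True)
for k,z,P in [("jar",.107,[(227,149)]),("jarLR",.107,[(188,149),(265,149)]),("jack",.052,[(194,92),(303,106),(277,214),(178,193)]),("tray",.028,[(478,43),(569,101),(531,202),(430,151)]),("dish",.036,[(392,262)])]:
    A=np.array([cast(c,p,z,True) for p in P]); print(k,A.mean(0)[:2],np.linalg.norm(np.diff(A,axis=0),axis=1))
E
```

```text
jar [ 0.4237 -0.0068] []
jarLR [ 0.4235 -0.0056] [0.0607]
jack [ 0.4199 -0.0027] [0.1018 0.1004 0.097 ]
tray [ 0.5737 -0.2276] [0.1262 0.1271 0.1307]
dish [ 0.3886 -0.184 ] []
```

Emit:
carry_out --deltas '[{"dx": 0.74, "dy": -0.7, "dz": 0, "wx": 0, "wy": 0, "wz": 0, "gripper": 0}, {"dx": 0.74, "dy": -0.7, "dz": 0, "wx": 0, "wy": 0, "wz": 0, "gripper": 0}, {"dx": 0.74, "dy": -0.7, "dz": 0, "wx": 0, "wy": 0, "wz": 0, "gripper": 0}, {"dx": 0.74, "dy": -0.7, "dz": 0, "wx": 0, "wy": 0, "wz": 0, "gripper": 0}, {"dx": 0.74, "dy": -0.7, "dz": 0, "wx": 0, "wy": 0, "wz": 0, "gripper": 0}, {"dx": 0, "dy": 0, "dz": 0.9, "wx": 0, "wy": 0, "wz": 0, "gripper": 0}, {"dx": 0, "dy": 0, "dz": 1, "wx": 0, "wy": 0, "wz": 0, "gripper": 0}, {"dx": 0, "dy": 0, "dz": 1, "wx": 0, "wy": 0, "wz": 0, "gripper": 0}, {"dx": 0, "dy": 0, "dz": 1, "wx": 0, "wy": 0, "wz": 0, "gripper": 0}, {"dx": 0, "dy": 0, "dz": 1, "wx": 0, "wy": 0, "wz": 0, "gripper": 0}, {"dx": 0, "dy": 0, "dz": 1, "wx": 0, "wy": 0, "wz": 0, "gripper": 0}, {"dx": 0, "dy": 0, "dz": 0.85, "wx": 0, "wy": 0, "wz": 0, "gripper": 0}, {"dx": 0, "dy": 0, "dz": 0, "wx": 0, "wy": 0, "wz": 0, "gripper": 255}, {"dx": 0, "dy": 0, "dz": 0, "wx": 0, "wy": 0, "wz": 0, "gripper": 255}, {"dx": 0, "dy": 0, "dz": 0, "wx": 0, "wy": 0, "wz": 0, "gripper": 255}, {"dx": 0, "dy": 0, "dz": 0, "wx": 0, "wy": 0, "wz": 0, "gripper": 255}, {"dx": 0, "dy": 0, "dz": 0, "wx": 0, "wy": 0, "wz": 0, "gripper": 255}, {"dx": 0, "dy": 0, "dz": 0, "wx": 0, "wy": 0, "wz": 0, "gripper": 255}, {"dx": 0, "dy": 0, "dz": 0, "wx": 0, "wy": 0, "wz": 0, "gripper": 255}]'

```text
time: 3.12
tool_pos: [0.4245, -0.0074, 0.169]
ee_rot: [3.141, -0.002, 0.469]
wrist_force: [-1.2, 1.8, 5.2]
width: 0.0593
finger_force: 30.0
```

Emit:
carry_out --deltas '[{"dx": 0, "dy": 0, "dz": -1, "wx": 0, "wy": 0, "wz": 0, "gripper": 255}, {"dx": 0, "dy": 0, "dz": -1, "wx": 0, "wy": 0, "wz": 0, "gripper": 255}, {"dx": 0, "dy": 0, "dz": -1, "wx": 0, "wy": 0, "wz": 0, "gripper": 255}, {"dx": 0, "dy": 0, "dz": -1, "wx": 0, "wy": 0, "wz": 0, "gripper": 255}, {"dx": 0.12, "dy": 0.8, "dz": 0, "wx": 0, "wy": 0, "wz": 0, "gripper": 255}, {"dx": 0.12, "dy": 0.95, "dz": 0, "wx": 0, "wy": 0, "wz": 0, "gripper": 255}, {"dx": 0.12, "dy": 0.95, "dz": 0, "wx": 0, "wy": 0, "wz": 0, "gripper": 255}, {"dx": 0.12, "dy": 0.95, "dz": 0, "wx": 0, "wy": 0, "wz": 0, "gripper": 255}, {"dx": 0.12, "dy": 0.95, "dz": 0, "wx": 0, "wy": 0, "wz": 0, "gripper": 255}, {"dx": 0.12, "dy": 0.95, "dz": 0, "wx": 0, "wy": 0, "wz": 0, "gripper": 255}, {"dx": 0.12, "dy": 0.95, "dz": 0, "wx": 0, "wy": 0, "wz": 0, "gripper": 255}, {"dx": 0.12, "dy": 0.95, "dz": 0, "wx": 0, "wy": 0, "wz": 0, "gripper": 255}, {"dx": 0.12, "dy": 0.95, "dz": 0, "wx": 0, "wy": 0, "wz": 0, "gripper": 255}, {"dx": 0.12, "dy": 0.95, "dz": 0, "wx": 0, "wy": 0, "wz": 0, "gripper": 255}, {"dx": 0.12, "dy": 0.95, "dz": 0, "wx": 0, "wy": 0, "wz": 0, "gripper": 255}, {"dx": 0.12, "dy": 0.95, "dz": 0, "wx": 0, "wy": 0, "wz": 0, "gripper": 255}, {"dx": 0.12, "dy": 0.95, "dz": 0, "wx": 0, "wy": 0, "wz": 0, "gripper": 255}, {"dx": 0.12, "dy": 0.95, "dz": 0, "wx": 0, "wy": 0, "wz": 0, "gripper": 255}, {"dx": 0, "dy": 0, "dz": 0, "wx": 0, "wy": 0, "wz": 0, "gripper": 255}, {"dx": 0, "dy": 0, "dz": 0, "wx": 0, "wy": 0, "wz": 0, "gripper": 255}]'

```text
time: 4.78
tool_pos: [0.5726, -0.2276, 0.2465]
ee_rot: [-3.14, 0.001, 0.468]
wrist_force: [-0.6, 0.4, -1.7]
width: 0.0592
finger_force: 30.0
```

```bash
python3 - <<'E'
from h import *
print(robot.get_obs()["tool_pos"],robot.get_obs()["ee_rot"],robot.get_obs()["width"])
for n in("top","wrist"):
    np.save(n+"c.npy",eyes.get_calibration(n)); im=eyes.snapshot(n); cv2.imwrite(f"pics/{n}3.png",im[:,:,::-1])
a=cv2.imread("pics/top3.png")[120:320,150:470]; b=cv2.imread("pics/wrist3.png")
a=cv2.resize(a,(800,500))
cv2.imwrite("pics/t3.png",a)
E
```

```text
[ 0.57264468 -0.22763083  0.24653415] [-3.13993914e+00  1.35621813e-03  4.67690851e-01] 0.0592002835231383
```

View pics/wrist3.png

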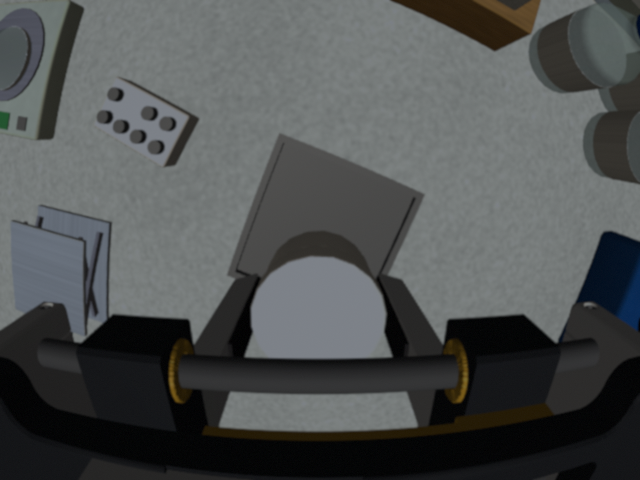

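The jar is held squarely over the tray floor, with its lid at (318,310). Now I lower it.

Emit:
carry_out --deltas '[{"dx": 0, "dy": 0, "dz": 1, "wx": 0, "wy": 0, "wz": 0, "gripper": 255}, {"dx": 0, "dy": 0, "dz": 1, "wx": 0, "wy": 0, "wz": 0, "gripper": 255}, {"dx": 0, "dy": 0, "dz": 1, "wx": 0, "wy": 0, "wz": 0, "gripper": 255}, {"dx": 0, "dy": 0, "dz": 1, "wx": 0, "wy": 0, "wz": 0, "gripper": 255}, {"dx": 0, "dy": 0, "dz": 0.8, "wx": 0, "wy": 0, "wz": 0, "gripper": 255}, {"dx": 0, "dy": 0, "dz": 0.35, "wx": 0, "wy": 0, "wz": 0, "gripper": 255}, {"dx": 0, "dy": 0, "dz": 0.2, "wx": 0, "wy": 0, "wz": 0, "gripper": 255}, {"dx": 0, "dy": 0, "dz": 0, "wx": 0, "wy": 0, "wz": 0, "gripper": 255}, {"dx": 0, "dy": 0, "dz": 0, "wx": 0, "wy": 0, "wz": 0, "gripper": 255}]'

```text
time: 5.63
tool_pos: [0.5732, -0.227, 0.1419]
ee_rot: [3.14, -0.001, 0.469]
wrist_force: [-0.5, -0.1, -1.8]
width: 0.0593
finger_force: 30.0
```

Emit:
carry_out --deltas '[{"dx": 0, "dy": 0, "dz": 0.12, "wx": 0, "wy": 0, "wz": 0, "gripper": 255}, {"dx": 0, "dy": 0, "dz": 0.1, "wx": 0, "wy": 0, "wz": 0, "gripper": 255}, {"dx": 0, "dy": 0, "dz": 0, "wx": 0, "wy": 0, "wz": 0, "gripper": 255}, {"dx": 0, "dy": 0, "dz": 0, "wx": 0, "wy": 0, "wz": 0, "gripper": 255}]'

```text
time: 5.97
tool_pos: [0.5732, -0.2274, 0.1371]
ee_rot: [3.14, -0.001, 0.469]
wrist_force: [1.8, -0.6, -0.9]
width: 0.0592
finger_force: 30.0
```

Emit:
carry_out --deltas '[{"dx": 0, "dy": 0, "dz": 0.04, "wx": 0, "wy": 0, "wz": 0, "gripper": 255}, {"dx": 0, "dy": 0, "dz": 0, "wx": 0, "wy": 0, "wz": 0, "gripper": 0}, {"dx": 0, "dy": 0, "dz": 0, "wx": 0, "wy": 0, "wz": 0, "gripper": 0}, {"dx": 0, "dy": 0, "dz": 0, "wx": 0, "wy": 0, "wz": 0, "gripper": 0}, {"dx": 0, "dy": 0, "dz": 0, "wx": 0, "wy": 0, "wz": 0, "gripper": 0}, {"dx": 0, "dy": 0, "dz": 0, "wx": 0, "wy": 0, "wz": 0, "gripper": 0}, {"dx": 0, "dy": 0, "dz": -0.5, "wx": 0, "wy": 0, "wz": 0, "gripper": 0}, {"dx": 0, "dy": 0, "dz": -1, "wx": 0, "wy": 0, "wz": 0, "gripper": 0}, {"dx": 0, "dy": 0, "dz": -1, "wx": 0, "wy": 0, "wz": 0, "gripper": 0}, {"dx": 0, "dy": 0, "dz": -1, "wx": 0, "wy": 0, "wz": 0, "gripper": 0}, {"dx": 0, "dy": 0, "dz": -1, "wx": 0, "wy": 0, "wz": 0, "gripper": 0}, {"dx": 0, "dy": 0, "dz": -1, "wx": 0, "wy": 0, "wz": 0, "gripper": 0}, {"dx": 0, "dy": 0, "dz": -1, "wx": 0, "wy": 0, "wz": 0, "gripper": 0}, {"dx": 0, "dy": 0, "dz": -1, "wx": 0, "wy": 0, "wz": 0, "gripper": 0}, {"dx": 0, "dy": 0, "dz": -1, "wx": 0, "wy": 0, "wz": 0, "gripper": 0}]'

```text
time: 7.22
tool_pos: [0.5727, -0.227, 0.3074]
ee_rot: [3.141, -0.001, 0.469]
wrist_force: [0.3, 0.6, 0.1]
width: 0.0941
finger_force: 0.0
```

Emit:
carry_out --deltas '[{"dx": 0.02, "dy": -1, "dz": 0, "wx": 0, "wy": 0, "wz": 0, "gripper": 0}, {"dx": 0.02, "dy": -1, "dz": 0, "wx": 0, "wy": 0, "wz": 0, "gripper": 0}, {"dx": 0.02, "dy": -1, "dz": 0, "wx": 0, "wy": 0, "wz": 0, "gripper": 0}, {"dx": 0.02, "dy": -1, "dz": 0, "wx": 0, "wy": 0, "wz": 0, "gripper": 0}, {"dx": 0.02, "dy": -1, "dz": 0, "wx": 0, "wy": 0, "wz": 0, "gripper": 0}, {"dx": 0.02, "dy": -1, "dz": 0, "wx": 0, "wy": 0, "wz": 0, "gripper": 0}, {"dx": 0.02, "dy": -1, "dz": 0, "wx": 0, "wy": 0, "wz": 0, "gripper": 0}, {"dx": 0.02, "dy": -1, "dz": 0, "wx": 0, "wy": 0, "wz": 0, "gripper": 0}, {"dx": 0.02, "dy": -1, "dz": 0, "wx": 0, "wy": 0, "wz": 0, "gripper": 0}, {"dx": 0.02, "dy": -1, "dz": 0, "wx": 0, "wy": 0, "wz": 0, "gripper": 0}, {"dx": 0.02, "dy": -1, "dz": 0, "wx": 0, "wy": 0, "wz": 0, "gripper": 0}, {"dx": 0.02, "dy": -1, "dz": 0, "wx": 0, "wy": 0, "wz": 0, "gripper": 0}, {"dx": 0.02, "dy": -1, "dz": 0, "wx": 0, "wy": 0, "wz": 0, "gripper": 0}, {"dx": 0.02, "dy": -1, "dz": 0, "wx": 0, "wy": 0, "wz": 0, "gripper": 0}, {"dx": 0.02, "dy": -1, "dz": 0, "wx": 0, "wy": 0, "wz": 0, "gripper": 0}, {"dx": 0.02, "dy": -1, "dz": 0, "wx": 0, "wy": 0, "wz": 0, "gripper": 0}, {"dx": 0.02, "dy": -1, "dz": 0, "wx": 0, "wy": 0, "wz": 0, "gripper": 0}, {"dx": 0.02, "dy": -1, "dz": 0, "wx": 0, "wy": 0, "wz": 0, "gripper": 0}, {"dx": 0.02, "dy": -1, "dz": 0, "wx": 0, "wy": 0, "wz": 0, "gripper": 0}, {"dx": 0.02, "dy": -1, "dz": 0, "wx": 0, "wy": 0, "wz": 0, "gripper": 0}]'

```text
time: 8.88
tool_pos: [0.3986, 0.1341, 0.3064]
ee_rot: [3.141, -0.001, 0.469]
wrist_force: [-0.8, 0.5, -0.4]
width: 0.0942
finger_force: 0.0
```

Emit:
carry_out --deltas '[{"dx": 0.02, "dy": -1, "dz": 0, "wx": 0, "wy": 0, "wz": 0, "gripper": 0}, {"dx": 0.02, "dy": -1, "dz": 0, "wx": 0, "wy": 0, "wz": 0, "gripper": 0}, {"dx": 0.02, "dy": -1, "dz": 0, "wx": 0, "wy": 0, "wz": 0, "gripper": 0}, {"dx": 0.02, "dy": -1, "dz": 0, "wx": 0, "wy": 0, "wz": 0, "gripper": 0}, {"dx": 0.02, "dy": -1, "dz": 0, "wx": 0, "wy": 0, "wz": 0, "gripper": 0}, {"dx": 0.02, "dy": -1, "dz": 0, "wx": 0, "wy": 0, "wz": 0, "gripper": 0}, {"dx": 0.02, "dy": -0.8, "dz": 0, "wx": 0, "wy": 0, "wz": 0, "gripper": 0}, {"dx": 0, "dy": 0, "dz": 0, "wx": 0, "wy": 0, "wz": 0, "gripper": 0}]'

```text
time: 9.55
tool_pos: [0.3391, 0.2577, 0.3063]
ee_rot: [-3.14, -0.001, 0.473]
wrist_force: [-0.3, 0.0, 0.3]
width: 0.0941
finger_force: 0.0
```

```bash
python3 - <<'E'
from h import *
o=robot.get_obs(); print(o["time"],o["tool_pos"],o["ee_rot"],o["joint_positions"])
np.save("w4c.npy",eyes.get_calibration("wrist")); im=eyes.snapshot("wrist"); cv2.imwrite("pics/w4.png",im[:,:,::-1])
E
```

```text
9.55 [0.33908157 0.25770295 0.30629653] [-3.14038720e+00 -1.08280428e-03  4.72540581e-01] [ 5.15886582e-01 -1.94905309e-01  1.63237607e+00  1.16758695e-03
  1.70298778e+00  1.61429623e+00]
```

View pics/w4.png

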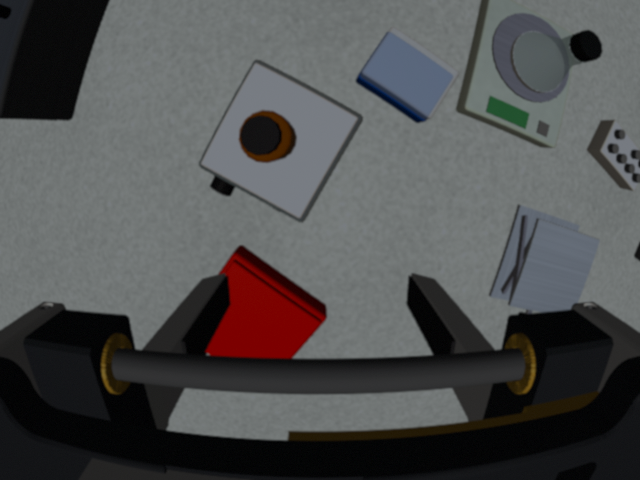

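The wrist view has the cap at (262,135). The stirrer plate corners are at (258,63), (361,118), (303,219) and (202,162), the pan is centred near (531,57), and the stopper is at (586,46).

```bash
python3 - <<'E'
from h import *
c=np.load("w4c.npy",allow_pickle=True).item()
np.set_printoptions(precision=4,suppress=True)
for k,z,P in [("cap",.135,[(262,135)]),("hot",.045,[(258,64),(360,118),(303,217),(203,162)]),("pan",.04,[(531,57)]),("panLR",.04,[(493,57),(569,57)]),("stopper",.135,[(586,44)])]:
    A=np.array([cast(c,p,z,True) for p in P]); print(k,A.mean(0)[:2],np.linalg.norm(np.diff(A,axis=0),axis=1))
E
```

```text
cap [0.3946 0.3302] []
hot [0.3954 0.3273] [0.1074 0.1067 0.1092]
pan [0.6021 0.1437] []
panLR [0.6048 0.1414] [0.1021]
stopper [0.5961 0.1416] []
```

Emit:
carry_out --deltas '[{"dx": 0.82, "dy": -0.39, "dz": 0, "wx": 0, "wy": 0, "wz": 0, "gripper": 0}, {"dx": 0.82, "dy": -0.39, "dz": 0, "wx": 0, "wy": 0, "wz": 0, "gripper": 0}, {"dx": 0.82, "dy": -0.39, "dz": 0, "wx": 0, "wy": 0, "wz": 0, "gripper": 0}, {"dx": 0.82, "dy": -0.39, "dz": 0, "wx": 0, "wy": 0, "wz": 0, "gripper": 0}, {"dx": 0.82, "dy": -0.39, "dz": 0, "wx": 0, "wy": 0, "wz": 0, "gripper": 0}, {"dx": 0, "dy": 0, "dz": 0, "wx": 0, "wy": 0, "wz": 0, "gripper": 0}, {"dx": 0, "dy": 0, "dz": 1, "wx": 0, "wy": 0, "wz": 0, "gripper": 0}, {"dx": 0, "dy": 0, "dz": 1, "wx": 0, "wy": 0, "wz": 0, "gripper": 0}, {"dx": 0, "dy": 0, "dz": 0, "wx": 0, "wy": 0, "wz": 0, "gripper": 0}]'

```text
time: 10.35
tool_pos: [0.3946, 0.3257, 0.2615]
ee_rot: [3.14, 0.008, 0.468]
wrist_force: [-0.4, -0.2, -0.4]
width: 0.0941
finger_force: 0.0
```

Emit:
carry_out --deltas '[{"dx": 0.1, "dy": -0.2, "dz": 0.9, "wx": 0, "wy": 0, "wz": 0, "gripper": 0}, {"dx": 0, "dy": 0, "dz": 1, "wx": 0, "wy": 0, "wz": 0, "gripper": 0}, {"dx": 0, "dy": 0, "dz": 1, "wx": 0, "wy": 0, "wz": 0, "gripper": 0}, {"dx": 0, "dy": 0, "dz": 1, "wx": 0, "wy": 0, "wz": 0, "gripper": 0}, {"dx": 0, "dy": 0, "dz": 0.6, "wx": 0, "wy": 0, "wz": 0, "gripper": 0}, {"dx": 0, "dy": 0, "dz": 0, "wx": 0, "wy": 0, "wz": 0, "gripper": 0}, {"dx": 0, "dy": 0, "dz": 0, "wx": 0, "wy": 0, "wz": 0, "gripper": 0}]'

```text
time: 10.93
tool_pos: [0.3959, 0.3318, 0.1759]
ee_rot: [3.141, 0.0, 0.468]
wrist_force: [0.1, -0.2, 0.8]
width: 0.0943
finger_force: 0.0
```

Emit:
carry_out --deltas '[{"dx": 0, "dy": 0, "dz": 0.3, "wx": 0, "wy": 0, "wz": 0, "gripper": 0}, {"dx": 0, "dy": 0, "dz": 0, "wx": 0, "wy": 0, "wz": 0, "gripper": 255}, {"dx": 0, "dy": 0, "dz": 0, "wx": 0, "wy": 0, "wz": 0, "gripper": 255}, {"dx": 0, "dy": 0, "dz": 0, "wx": 0, "wy": 0, "wz": 0, "gripper": 255}, {"dx": 0, "dy": 0, "dz": 0, "wx": 0, "wy": 0, "wz": 0, "gripper": 255}, {"dx": 0, "dy": 0, "dz": 0, "wx": 0, "wy": 0, "wz": 0, "gripper": 255}, {"dx": 0, "dy": 0, "dz": 0, "wx": 0, "wy": 0, "wz": 0, "gripper": 255}, {"dx": 0, "dy": 0, "dz": 0, "wx": 0, "wy": 0, "wz": 0, "gripper": 255}, {"dx": 0, "dy": 0, "dz": 0, "wx": 0, "wy": 0, "wz": 0, "gripper": 255}]'

```text
time: 11.68
tool_pos: [0.3958, 0.3323, 0.1694]
ee_rot: [3.141, 0.0, 0.469]
wrist_force: [0.2, 0.7, 0.0]
width: 0.0444
finger_force: 0.0
```

Emit:
carry_out --deltas '[{"dx": 0, "dy": 0, "dz": 0, "wx": 0, "wy": 0, "wz": 0, "gripper": 255}, {"dx": 0, "dy": 0, "dz": 0, "wx": 0, "wy": 0, "wz": 0, "gripper": 255}, {"dx": 0, "dy": 0, "dz": 0, "wx": 0, "wy": 0, "wz": 0, "gripper": 255}]'

```text
time: 11.93
tool_pos: [0.3958, 0.3322, 0.1694]
ee_rot: [3.141, 0.0, 0.469]
wrist_force: [-0.2, 0.0, 0.3]
width: 0.0398
finger_force: 30.0
```

Emit:
carry_out --deltas '[{"dx": 0, "dy": 0, "dz": -1, "wx": 0, "wy": 0, "wz": 0, "gripper": 255}, {"dx": 0, "dy": 0, "dz": -1, "wx": 0, "wy": 0, "wz": 0, "gripper": 255}, {"dx": 0, "dy": 0, "dz": -1, "wx": 0, "wy": 0, "wz": 0, "gripper": 255}, {"dx": 0, "dy": 0, "dz": -1, "wx": 0, "wy": 0, "wz": 0, "gripper": 255}, {"dx": -0.4, "dy": 0.97, "dz": 0, "wx": 0, "wy": 0, "wz": 0, "gripper": 255}, {"dx": -0.4, "dy": 0.97, "dz": 0, "wx": 0, "wy": 0, "wz": 0, "gripper": 255}, {"dx": -0.4, "dy": 0.97, "dz": 0, "wx": 0, "wy": 0, "wz": 0, "gripper": 255}, {"dx": -0.4, "dy": 0.97, "dz": 0, "wx": 0, "wy": 0, "wz": 0, "gripper": 255}, {"dx": -0.4, "dy": 0.97, "dz": 0, "wx": 0, "wy": 0, "wz": 0, "gripper": 255}, {"dx": -0.4, "dy": 0.97, "dz": 0, "wx": 0, "wy": 0, "wz": 0, "gripper": 255}, {"dx": -0.4, "dy": 0.97, "dz": 0, "wx": 0, "wy": 0, "wz": 0, "gripper": 255}, {"dx": -0.4, "dy": 0.97, "dz": 0, "wx": 0, "wy": 0, "wz": 0, "gripper": 255}, {"dx": -0.4, "dy": 0.97, "dz": 0, "wx": 0, "wy": 0, "wz": 0, "gripper": 255}, {"dx": -0.4, "dy": 0.97, "dz": 0, "wx": 0, "wy": 0, "wz": 0, "gripper": 255}, {"dx": -0.4, "dy": 0.97, "dz": 0, "wx": 0, "wy": 0, "wz": 0, "gripper": 255}]'

```text
time: 13.18
tool_pos: [0.4134, 0.1011, 0.2492]
ee_rot: [-3.141, 0.0, 0.469]
wrist_force: [0.6, 0.4, -1.2]
width: 0.0398
finger_force: 30.0
```

Emit:
carry_out --deltas '[{"dx": -0.4, "dy": 0.97, "dz": 0, "wx": 0, "wy": 0, "wz": 0, "gripper": 255}, {"dx": -0.4, "dy": 0.97, "dz": 0, "wx": 0, "wy": 0, "wz": 0, "gripper": 255}, {"dx": -0.4, "dy": 0.97, "dz": 0, "wx": 0, "wy": 0, "wz": 0, "gripper": 255}, {"dx": -0.4, "dy": 0.97, "dz": 0, "wx": 0, "wy": 0, "wz": 0, "gripper": 255}, {"dx": -0.4, "dy": 0.97, "dz": 0, "wx": 0, "wy": 0, "wz": 0, "gripper": 255}, {"dx": 0, "dy": 0, "dz": 0, "wx": 0, "wy": 0, "wz": 0, "gripper": 255}, {"dx": 0, "dy": 0, "dz": 0, "wx": 0, "wy": 0, "wz": 0, "gripper": 255}, {"dx": 0, "dy": 0, "dz": 0, "wx": 0, "wy": 0, "wz": 0, "gripper": 255}]'

```text
time: 13.85
tool_pos: [0.4217, -0.002, 0.2493]
ee_rot: [-3.141, 0.0, 0.469]
wrist_force: [0.0, -0.0, -1.1]
width: 0.0397
finger_force: 30.0
```

```bash
python3 - <<'E'
from h import *
o=robot.get_obs(); print(o["time"],o["tool_pos"],o["ee_rot"])
np.save("w5c.npy",eyes.get_calibration("wrist")); im=eyes.snapshot("wrist"); cv2.imwrite("pics/w5.png",im[:,:,::-1])
E
```

```text
13.85 [ 0.42167901 -0.00203983  0.24927791] [-3.14074896e+00  2.65868427e-05  4.68728482e-01]
```

View pics/w5.png

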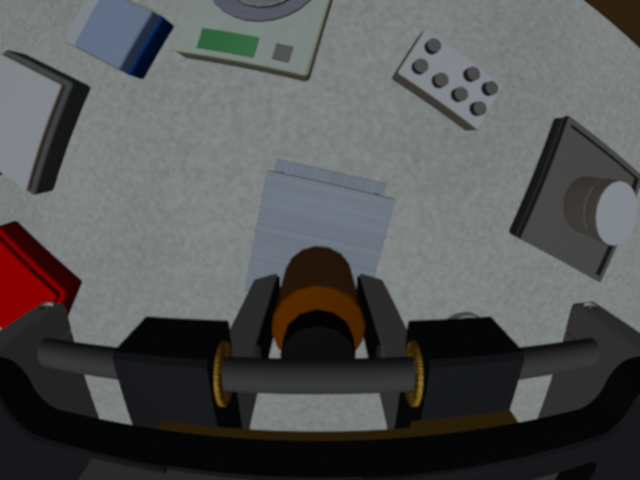

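The bottle is held over the jack, whose far plate corners are at (266,171) and (394,199). The jar stands upright on the tray at (605,212). A quick check of the plate centre:

```bash
python3 - <<'E'
from h import *
c=np.load("w5c.npy",allow_pickle=True).item()
A,B=[cast(c,p,.052,True)[:2] for p in[(267,171),(394,199)]]
e=(B-A)/np.linalg.norm(B-A); n=np.array([e[1],-e[0]]); n*=-np.sign(n[0]); print(A,B,np.linalg.norm(B-A),(A+B)/2+.05*n)
L=[cast(c,p,z,True)[:2] for p,z in[((318,248),.125)]]; print("far foot",L)
E
```

```text
[0.45353692 0.05861797] [ 0.47828201 -0.03736329] 0.09911973484524904 [ 0.41749264 -0.00185508]
far foot [array([0.43500638, 0.00613345])]
```

Emit:
carry_out --deltas '[{"dx": 0.05, "dy": 0, "dz": 1, "wx": 0, "wy": 0, "wz": 0, "gripper": 255}, {"dx": 0, "dy": 0, "dz": 1, "wx": 0, "wy": 0, "wz": 0, "gripper": 255}, {"dx": 0, "dy": 0, "dz": 0.8, "wx": 0, "wy": 0, "wz": 0, "gripper": 255}, {"dx": 0, "dy": 0, "dz": 0.4, "wx": 0, "wy": 0, "wz": 0, "gripper": 255}, {"dx": 0, "dy": 0, "dz": 0.3, "wx": 0, "wy": 0, "wz": 0, "gripper": 255}, {"dx": 0, "dy": 0, "dz": 0.1, "wx": 0, "wy": 0, "wz": 0, "gripper": 255}, {"dx": 0, "dy": 0, "dz": 0, "wx": 0, "wy": 0, "wz": 0, "gripper": 255}, {"dx": 0, "dy": 0, "dz": 0, "wx": 0, "wy": 0, "wz": 0, "gripper": 255}]'

```text
time: 14.57
tool_pos: [0.4232, -0.0019, 0.1784]
ee_rot: [3.141, -0.001, 0.469]
wrist_force: [-0.7, 0.0, -0.7]
width: 0.0403
finger_force: 30.0
```

Emit:
carry_out --deltas '[{"dx": 0, "dy": 0, "dz": 0.08, "wx": 0, "wy": 0, "wz": 0, "gripper": 255}, {"dx": 0, "dy": 0, "dz": 0, "wx": 0, "wy": 0, "wz": 0, "gripper": 255}, {"dx": 0, "dy": 0, "dz": 0, "wx": 0, "wy": 0, "wz": 0, "gripper": 255}]'

```text
time: 14.82
tool_pos: [0.423, -0.0021, 0.1764]
ee_rot: [3.141, -0.001, 0.469]
wrist_force: [-0.6, 0.2, 0.4]
width: 0.0395
finger_force: 30.0
```

Emit:
carry_out --deltas '[{"dx": 0, "dy": 0, "dz": 0, "wx": 0, "wy": 0, "wz": 0, "gripper": 0}, {"dx": 0, "dy": 0, "dz": 0, "wx": 0, "wy": 0, "wz": 0, "gripper": 0}, {"dx": 0, "dy": 0, "dz": 0, "wx": 0, "wy": 0, "wz": 0, "gripper": 0}, {"dx": 0, "dy": 0, "dz": 0, "wx": 0, "wy": 0, "wz": 0, "gripper": 0}, {"dx": 0, "dy": 0, "dz": 0, "wx": 0, "wy": 0, "wz": 0, "gripper": 0}, {"dx": 0, "dy": 0, "dz": -0.5, "wx": 0, "wy": 0, "wz": 0, "gripper": 0}, {"dx": 0, "dy": 0, "dz": -1, "wx": 0, "wy": 0, "wz": 0, "gripper": 0}, {"dx": 0, "dy": 0, "dz": -1, "wx": 0, "wy": 0, "wz": 0, "gripper": 0}, {"dx": 0, "dy": 0, "dz": -1, "wx": 0, "wy": 0, "wz": 0, "gripper": 0}, {"dx": 0, "dy": 0, "dz": -1, "wx": 0, "wy": 0, "wz": 0, "gripper": 0}, {"dx": 0, "dy": 0, "dz": -1, "wx": 0, "wy": 0, "wz": 0, "gripper": 0}, {"dx": 0, "dy": 0, "dz": -1, "wx": 0, "wy": 0, "wz": 0, "gripper": 0}, {"dx": 0.98, "dy": -0.32, "dz": 0, "wx": 0, "wy": 0, "wz": 0, "gripper": 0}, {"dx": 0.98, "dy": -0.32, "dz": 0, "wx": 0, "wy": 0, "wz": 0, "gripper": 0}, {"dx": 0.98, "dy": -0.32, "dz": 0, "wx": 0, "wy": 0, "wz": 0, "gripper": 0}, {"dx": 0.98, "dy": -0.32, "dz": 0, "wx": 0, "wy": 0, "wz": 0, "gripper": 0}, {"dx": 0.98, "dy": -0.32, "dz": 0, "wx": 0, "wy": 0, "wz": 0, "gripper": 0}, {"dx": 0.98, "dy": -0.32, "dz": 0, "wx": 0, "wy": 0, "wz": 0, "gripper": 0}, {"dx": 0.98, "dy": -0.32, "dz": 0, "wx": 0, "wy": 0, "wz": 0, "gripper": 0}, {"dx": 0, "dy": 0, "dz": 0, "wx": 0, "wy": 0, "wz": 0, "gripper": 0}]'

```text
time: 16.48
tool_pos: [0.5264, 0.1019, 0.3059]
ee_rot: [-3.141, -0.001, 0.471]
wrist_force: [0.5, -0.5, -0.1]
width: 0.0936
finger_force: 0.0
```

Emit:
carry_out --deltas '[{"dx": 0, "dy": 0, "dz": 0, "wx": 0, "wy": 0, "wz": 0, "gripper": 0}, {"dx": 0, "dy": 0, "dz": 0, "wx": 0, "wy": 0, "wz": 0, "gripper": 0}]'

```text
time: 16.65
tool_pos: [0.5245, 0.0995, 0.3062]
ee_rot: [3.141, 0.0, 0.469]
wrist_force: [-0.8, 0.4, 0.3]
width: 0.0938
finger_force: 0.0
```

```bash
python3 - <<'E'
from h import *
o=robot.get_obs(); print(o["time"],o["tool_pos"],o["ee_rot"])
np.save("w6c.npy",eyes.get_calibration("wrist")); im=eyes.snapshot("wrist"); cv2.imwrite("pics/w6.png",im[:,:,::-1])
E
```

```text
16.65 [0.52450489 0.09952532 0.30621842] [3.14115786e+00 4.82246576e-04 4.68724444e-01]
```

View pics/w6.png

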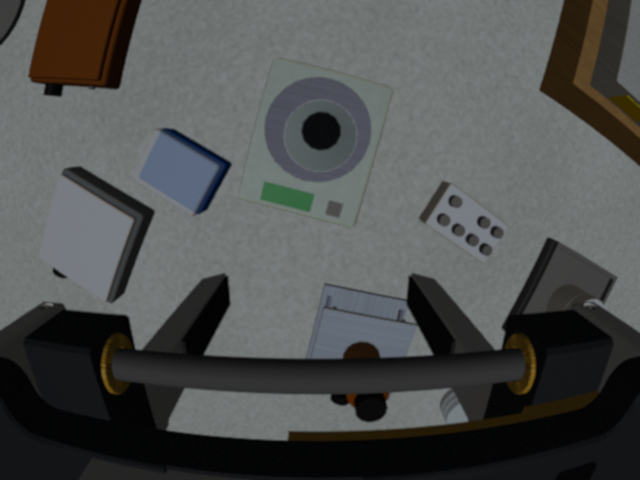

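The view from near the flask has the stopper at (321,131) and the pan centred at (318,130). The bottle stands on the jack at (365,380).

```bash
python3 - <<'E'
from h import *
c=np.load("w6c.npy",allow_pickle=True).item()
np.set_printoptions(precision=4,suppress=True)
for k,z,P in [("stopper",.135,[(321,131)]),("pan",.04,[(318,130)]),("panLR",.04,[(265,129),(372,129)]),("panTB",.04,[(318,77),(318,182)]),("foot",.043,[(284,136),(357,136)])]:
    A=np.array([cast(c,p,z,True) for p in P]); print(k,A.mean(0)[:2],np.linalg.norm(np.diff(A,axis=0),axis=1))
E
```

```text
stopper [0.6001 0.1367] []
pan [0.6042 0.1409] []
panLR [0.6059 0.1412] [0.0996]
panTB [0.6049 0.1413] [0.0994]
foot [0.6003 0.1364] [0.0672]
```

Emit:
carry_out --deltas '[{"dx": 0.84, "dy": 0.01, "dz": 0, "wx": 0, "wy": 0, "wz": 0, "gripper": 0}, {"dx": 0.84, "dy": 0.01, "dz": 0, "wx": 0, "wy": 0, "wz": 0, "gripper": 0}, {"dx": 0.84, "dy": 0.01, "dz": 0, "wx": 0, "wy": 0, "wz": 0, "gripper": 0}, {"dx": 0.84, "dy": 0.01, "dz": 0, "wx": 0, "wy": 0, "wz": 0, "gripper": 0}, {"dx": 0.84, "dy": 0.01, "dz": 0, "wx": 0, "wy": 0, "wz": 0, "gripper": 0}, {"dx": 0, "dy": 0, "dz": 1, "wx": 0, "wy": 0, "wz": 0, "gripper": 0}, {"dx": 0, "dy": 0, "dz": 1, "wx": 0, "wy": 0, "wz": 0, "gripper": 0}, {"dx": 0, "dy": 0, "dz": 1, "wx": 0, "wy": 0, "wz": 0, "gripper": 0}, {"dx": 0, "dy": 0, "dz": 1, "wx": 0, "wy": 0, "wz": 0, "gripper": 0}, {"dx": 0, "dy": 0, "dz": 1, "wx": 0, "wy": 0, "wz": 0, "gripper": 0}, {"dx": 0, "dy": 0, "dz": 0.4, "wx": 0, "wy": 0, "wz": 0, "gripper": 0}, {"dx": 0, "dy": 0, "dz": 0, "wx": 0, "wy": 0, "wz": 0, "gripper": 0}, {"dx": 0, "dy": 0, "dz": 0, "wx": 0, "wy": 0, "wz": 0, "gripper": 0}]'

```text
time: 17.78
tool_pos: [0.6001, 0.1365, 0.1984]
ee_rot: [3.141, -0.0, 0.468]
wrist_force: [-0.2, -0.5, 1.6]
width: 0.0941
finger_force: 0.0
```

Emit:
carry_out --deltas '[{"dx": 0, "dy": 0, "dz": 0.1, "wx": 0, "wy": 0, "wz": 0, "gripper": 255}, {"dx": 0, "dy": 0, "dz": 0, "wx": 0, "wy": 0, "wz": 0, "gripper": 255}, {"dx": 0, "dy": 0, "dz": 0, "wx": 0, "wy": 0, "wz": 0, "gripper": 255}, {"dx": 0, "dy": 0, "dz": 0, "wx": 0, "wy": 0, "wz": 0, "gripper": 255}, {"dx": 0, "dy": 0, "dz": 0, "wx": 0, "wy": 0, "wz": 0, "gripper": 255}, {"dx": 0, "dy": 0, "dz": 0, "wx": 0, "wy": 0, "wz": 0, "gripper": 255}, {"dx": 0, "dy": 0, "dz": 0, "wx": 0, "wy": 0, "wz": 0, "gripper": 255}, {"dx": 0, "dy": 0, "dz": 0, "wx": 0, "wy": 0, "wz": 0, "gripper": 255}, {"dx": 0, "dy": 0, "dz": 0, "wx": 0, "wy": 0, "wz": 0, "gripper": 255}, {"dx": 0, "dy": 0, "dz": 0, "wx": 0, "wy": 0, "wz": 0, "gripper": 255}, {"dx": 0, "dy": 0, "dz": 0, "wx": 0, "wy": 0, "wz": 0, "gripper": 255}, {"dx": 0, "dy": 0, "dz": 0, "wx": 0, "wy": 0, "wz": 0, "gripper": 255}, {"dx": 0, "dy": 0, "dz": 0, "wx": 0, "wy": 0, "wz": 0, "gripper": 255}, {"dx": 0, "dy": 0, "dz": 0, "wx": 0, "wy": 0, "wz": 0, "gripper": 255}]'

```text
time: 18.95
tool_pos: [0.6003, 0.1369, 0.1958]
ee_rot: [3.141, 0.0, 0.469]
wrist_force: [0.2, -0.2, -0.4]
width: 0.0263
finger_force: 30.0
```

Emit:
carry_out --deltas '[{"dx": 0, "dy": 0, "dz": -1, "wx": 0, "wy": 0, "wz": 0, "gripper": 255}, {"dx": 0, "dy": 0, "dz": -1, "wx": 0, "wy": 0, "wz": 0, "gripper": 255}, {"dx": 0, "dy": 0, "dz": -1, "wx": 0, "wy": 0, "wz": 0, "gripper": 255}, {"dx": 0, "dy": 0, "dz": -1, "wx": 0, "wy": 0, "wz": 0, "gripper": 255}, {"dx": -0.35, "dy": -0.94, "dz": 0, "wx": 0, "wy": 0, "wz": 0, "gripper": 255}, {"dx": -0.35, "dy": -0.94, "dz": 0, "wx": 0, "wy": 0, "wz": 0, "gripper": 255}, {"dx": -0.35, "dy": -0.94, "dz": 0, "wx": 0, "wy": 0, "wz": 0, "gripper": 255}, {"dx": -0.35, "dy": -0.94, "dz": 0, "wx": 0, "wy": 0, "wz": 0, "gripper": 255}, {"dx": -0.35, "dy": -0.94, "dz": 0, "wx": 0, "wy": 0, "wz": 0, "gripper": 255}, {"dx": -0.35, "dy": -0.94, "dz": 0, "wx": 0, "wy": 0, "wz": 0, "gripper": 255}, {"dx": -0.35, "dy": -0.94, "dz": 0, "wx": 0, "wy": 0, "wz": 0, "gripper": 255}, {"dx": -0.35, "dy": -0.94, "dz": 0, "wx": 0, "wy": 0, "wz": 0, "gripper": 255}, {"dx": -0.35, "dy": -0.94, "dz": 0, "wx": 0, "wy": 0, "wz": 0, "gripper": 255}, {"dx": -0.35, "dy": -0.94, "dz": 0, "wx": 0, "wy": 0, "wz": 0, "gripper": 255}, {"dx": -0.35, "dy": -0.94, "dz": 0, "wx": 0, "wy": 0, "wz": 0, "gripper": 255}, {"dx": -0.35, "dy": -0.94, "dz": 0, "wx": 0, "wy": 0, "wz": 0, "gripper": 255}, {"dx": -0.35, "dy": -0.94, "dz": 0, "wx": 0, "wy": 0, "wz": 0, "gripper": 255}, {"dx": -0.35, "dy": -0.94, "dz": 0, "wx": 0, "wy": 0, "wz": 0, "gripper": 255}, {"dx": 0, "dy": 0, "dz": 0, "wx": 0, "wy": 0, "wz": 0, "gripper": 255}, {"dx": 0, "dy": 0, "dz": 0, "wx": 0, "wy": 0, "wz": 0, "gripper": 255}]'

```text
time: 20.62
tool_pos: [0.3933, 0.3278, 0.2757]
ee_rot: [3.141, 0.0, 0.471]
wrist_force: [0.2, 0.5, -0.7]
width: 0.0258
finger_force: 30.0
```

```bash
python3 - <<'E'
from h import *
o=robot.get_obs(); print(o["time"],o["tool_pos"],o["ee_rot"])
np.save("w7c.npy",eyes.get_calibration("wrist")); im=eyes.snapshot("wrist"); cv2.imwrite("pics/w7.png",im[:,:,::-1])
E
```

```text
20.6167 [0.39333496 0.32784721 0.27571267] [3.14103735e+00 1.33567820e-04 4.70743733e-01]
```

View pics/w7.png

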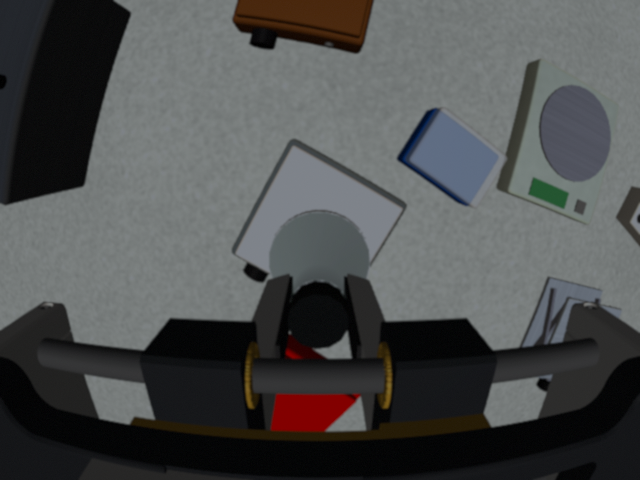

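The flask is held over the stirrer plate, with plate corners at (295,143), (403,206) and (236,250). I check the centre from the opposite corners.

```bash
python3 - <<'E'
from h import *
c=np.load("w7c.npy",allow_pickle=True).item()
A,B,C=[cast(c,p,.045,True)[:2] for p in[(295,143),(403,206),(236,250)]]
print(A,B,C,(B+C)/2,np.linalg.norm(A-B),np.linalg.norm(A-C))
print("far foot",cast(c,(319,210),.122,True)-np.array([.033*.892,.033*.452,0]))
E
```

```text
[0.45300382 0.38078795] [0.44769315 0.27403382] [0.34618222 0.38685555] [0.39693768 0.33044468] 0.10688613682154831 0.10699379058106177
far foot [0.39300859 0.32820956 0.122     ]
```

Emit:
carry_out --deltas '[{"dx": 0.1, "dy": 0.03, "dz": 1, "wx": 0, "wy": 0, "wz": 0, "gripper": 255}, {"dx": 0, "dy": 0, "dz": 1, "wx": 0, "wy": 0, "wz": 0, "gripper": 255}, {"dx": 0, "dy": 0, "dz": 0.8, "wx": 0, "wy": 0, "wz": 0, "gripper": 255}, {"dx": 0, "dy": 0, "dz": 0.5, "wx": 0, "wy": 0, "wz": 0, "gripper": 255}, {"dx": 0, "dy": 0, "dz": 0.3, "wx": 0, "wy": 0, "wz": 0, "gripper": 255}, {"dx": 0, "dy": 0, "dz": 0.1, "wx": 0, "wy": 0, "wz": 0, "gripper": 255}, {"dx": 0, "dy": 0, "dz": 0, "wx": 0, "wy": 0, "wz": 0, "gripper": 255}, {"dx": 0, "dy": 0, "dz": 0, "wx": 0, "wy": 0, "wz": 0, "gripper": 255}]'

```text
time: 21.33
tool_pos: [0.3966, 0.328, 0.2028]
ee_rot: [-3.141, -0.002, 0.468]
wrist_force: [-0.8, -0.7, -1.7]
width: 0.0266
finger_force: 30.0
```

Emit:
carry_out --deltas '[{"dx": 0, "dy": 0, "dz": 0.1, "wx": 0, "wy": 0, "wz": 0, "gripper": 255}, {"dx": 0, "dy": 0, "dz": 0, "wx": 0, "wy": 0, "wz": 0, "gripper": 255}, {"dx": 0, "dy": 0, "dz": 0, "wx": 0, "wy": 0, "wz": 0, "gripper": 255}]'

```text
time: 21.58
tool_pos: [0.3964, 0.3281, 0.2007]
ee_rot: [3.142, -0.002, 0.469]
wrist_force: [1.5, -0.5, 0.7]
width: 0.0262
finger_force: 30.0
```

Emit:
carry_out --deltas '[{"dx": 0, "dy": 0, "dz": 0, "wx": 0, "wy": 0, "wz": 0, "gripper": 0}, {"dx": 0, "dy": 0, "dz": 0, "wx": 0, "wy": 0, "wz": 0, "gripper": 0}, {"dx": 0, "dy": 0, "dz": 0, "wx": 0, "wy": 0, "wz": 0, "gripper": 0}, {"dx": 0, "dy": 0, "dz": 0, "wx": 0, "wy": 0, "wz": 0, "gripper": 0}, {"dx": 0, "dy": 0, "dz": 0, "wx": 0, "wy": 0, "wz": 0, "gripper": 0}, {"dx": 0, "dy": 0, "dz": 0, "wx": 0, "wy": 0, "wz": 0, "gripper": 0}, {"dx": 0, "dy": 0, "dz": 0, "wx": 0, "wy": 0, "wz": 0, "gripper": 0}, {"dx": 0, "dy": 0, "dz": -0.5, "wx": 0, "wy": 0, "wz": 0, "gripper": 0}, {"dx": 0, "dy": 0, "dz": -1, "wx": 0, "wy": 0, "wz": 0, "gripper": 0}, {"dx": 0, "dy": 0, "dz": -1, "wx": 0, "wy": 0, "wz": 0, "gripper": 0}, {"dx": 0, "dy": 0, "dz": -1, "wx": 0, "wy": 0, "wz": 0, "gripper": 0}, {"dx": 0, "dy": 0, "dz": -1, "wx": 0, "wy": 0, "wz": 0, "gripper": 0}, {"dx": 0, "dy": 0, "dz": -1, "wx": 0, "wy": 0, "wz": 0, "gripper": 0}]'

```text
time: 22.67
tool_pos: [0.3959, 0.3278, 0.3118]
ee_rot: [3.142, -0.001, 0.469]
wrist_force: [-0.6, 0.1, -0.6]
width: 0.0942
finger_force: 0.0
```

Emit:
carry_out --deltas '[{"dx": -0.16, "dy": 0.99, "dz": 0, "wx": 0, "wy": 0, "wz": 0, "gripper": 0}, {"dx": -0.16, "dy": 0.99, "dz": 0, "wx": 0, "wy": 0, "wz": 0, "gripper": 0}, {"dx": -0.16, "dy": 0.99, "dz": 0, "wx": 0, "wy": 0, "wz": 0, "gripper": 0}, {"dx": -0.16, "dy": 0.99, "dz": 0, "wx": 0, "wy": 0, "wz": 0, "gripper": 0}, {"dx": -0.16, "dy": 0.99, "dz": 0, "wx": 0, "wy": 0, "wz": 0, "gripper": 0}, {"dx": -0.16, "dy": 0.99, "dz": 0, "wx": 0, "wy": 0, "wz": 0, "gripper": 0}, {"dx": -0.16, "dy": 0.99, "dz": 0, "wx": 0, "wy": 0, "wz": 0, "gripper": 0}, {"dx": -0.16, "dy": 0.99, "dz": 0, "wx": 0, "wy": 0, "wz": 0, "gripper": 0}, {"dx": -0.16, "dy": 0.99, "dz": 0, "wx": 0, "wy": 0, "wz": 0, "gripper": 0}, {"dx": -0.16, "dy": 0.99, "dz": 0, "wx": 0, "wy": 0, "wz": 0, "gripper": 0}, {"dx": -0.16, "dy": 0.99, "dz": 0, "wx": 0, "wy": 0, "wz": 0, "gripper": 0}, {"dx": -0.16, "dy": 0.99, "dz": 0, "wx": 0, "wy": 0, "wz": 0, "gripper": 0}, {"dx": -0.16, "dy": 0.99, "dz": 0, "wx": 0, "wy": 0, "wz": 0, "gripper": 0}, {"dx": -0.16, "dy": 0.99, "dz": 0, "wx": 0, "wy": 0, "wz": 0, "gripper": 0}, {"dx": -0.16, "dy": 0.99, "dz": 0, "wx": 0, "wy": 0, "wz": 0, "gripper": 0}, {"dx": -0.16, "dy": 0.99, "dz": 0, "wx": 0, "wy": 0, "wz": 0, "gripper": 0}, {"dx": -0.16, "dy": 0.99, "dz": 0, "wx": 0, "wy": 0, "wz": 0, "gripper": 0}, {"dx": -0.16, "dy": 0.99, "dz": 0, "wx": 0, "wy": 0, "wz": 0, "gripper": 0}, {"dx": -0.16, "dy": 0.99, "dz": 0, "wx": 0, "wy": 0, "wz": 0, "gripper": 0}, {"dx": -0.16, "dy": 0.99, "dz": 0, "wx": 0, "wy": 0, "wz": 0, "gripper": 0}]'

```text
time: 24.33
tool_pos: [0.518, -0.0553, 0.3108]
ee_rot: [3.141, -0.001, 0.469]
wrist_force: [-0.5, 0.3, -0.3]
width: 0.0942
finger_force: 0.0
```

Emit:
carry_out --deltas '[{"dx": -0.16, "dy": 0.99, "dz": 0, "wx": 0, "wy": 0, "wz": 0, "gripper": 0}, {"dx": -0.16, "dy": 0.99, "dz": 0, "wx": 0, "wy": 0, "wz": 0, "gripper": 0}, {"dx": -0.16, "dy": 0.99, "dz": 0, "wx": 0, "wy": 0, "wz": 0, "gripper": 0}, {"dx": -0.16, "dy": 0.99, "dz": 0, "wx": 0, "wy": 0, "wz": 0, "gripper": 0}, {"dx": -0.16, "dy": 0.99, "dz": 0, "wx": 0, "wy": 0, "wz": 0, "gripper": 0}, {"dx": -0.16, "dy": 0.99, "dz": 0, "wx": 0, "wy": 0, "wz": 0, "gripper": 0}, {"dx": -0.16, "dy": 0.99, "dz": 0, "wx": 0, "wy": 0, "wz": 0, "gripper": 0}, {"dx": -0.16, "dy": 0.99, "dz": 0, "wx": 0, "wy": 0, "wz": 0, "gripper": 0}, {"dx": -0.16, "dy": 0.99, "dz": 0, "wx": 0, "wy": 0, "wz": 0, "gripper": 0}, {"dx": 0, "dy": 0, "dz": 0, "wx": 0, "wy": 0, "wz": 0, "gripper": 0}, {"dx": 0, "dy": 0, "dz": 0, "wx": 0, "wy": 0, "wz": 0, "gripper": 0}, {"dx": 0, "dy": 0, "dz": 0, "wx": 0, "wy": 0, "wz": 0, "gripper": 0}]'

```text
time: 25.33
tool_pos: [0.5725, -0.2257, 0.3103]
ee_rot: [-3.141, -0.0, 0.469]
wrist_force: [0.1, -0.2, 0.8]
width: 0.0939
finger_force: 0.0
```

```bash
python3 - <<'E'
from h import *
o=robot.get_obs(); print(o["time"],o["tool_pos"],o["ee_rot"])
for n in["wrist","top"]:
    im=eyes.snapshot(n); cv2.imwrite(f"pics/{n}8.png",im[:,:,::-1])
a=cv2.resize(cv2.imread("pics/top8.png")[130:310,150:390],(480,360)); b=cv2.resize(cv2.imread("pics/wrist8.png")[200:,200:440],(308,360))
cv2.imwrite("pics/m8.png",np.hstack([a,b]))
E
```

```text
25.3333 [ 0.57251997 -0.22572757  0.31031274] [-3.14125806e+00 -3.79779962e-04  4.69081979e-01]
```

View pics/m8.png

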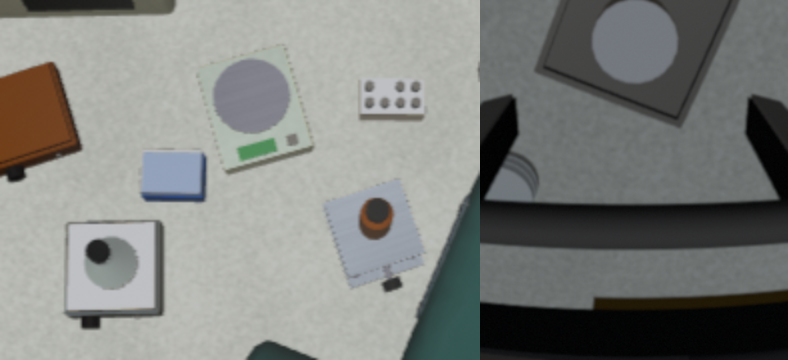

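The top view shows the flask upright on the stirrer and the bottle on the jack, both looking centred. The jar lid is at wrist pixel (321,232).

```bash
python3 - <<'E'
from h import *
c=eyes.get_calibration("wrist"); print(cast(c,(321,232),.075,True))
T=eyes.get_calibration("top"); f=lambda u,v:(150+u/2,130+v/2)
print("flask",cast(T,f(98,250),.140),"bottle",cast(T,f(377,210),.142))
P=[cast(T,f(*p),.045) for p in[(66,222),(160,221),(157,314),(67,312)]]; print("hot",np.mean(P,0))
P=[cast(T,f(*p),.052) for p in[(325,206),(399,180),(424,256),(349,277)]]; print("jack",np.mean(P,0))
P=[cast(T,f(*p),.04) for p in[(213,96),(290,96),(252,58),(252,134)]]; print("pan",np.mean(P,0))
E
```

```text
[ 0.57312951 -0.22661389  0.075     ]
flask [0.39656545 0.3254454  0.14      ] bottle [ 0.42049463 -0.00268437  0.142     ]
hot [0.39214351 0.3262425  0.045     ]
jack [ 0.41492726 -0.00293717  0.052     ]
pan [0.60393552 0.14009064 0.04      ]
```

Emit:
carry_out --deltas '[{"dx": 0, "dy": 0.06, "dz": 1, "wx": 0, "wy": 0, "wz": 0, "gripper": 0}, {"dx": 0, "dy": 0, "dz": 1, "wx": 0, "wy": 0, "wz": 0, "gripper": 0}, {"dx": 0, "dy": 0, "dz": 1, "wx": 0, "wy": 0, "wz": 0, "gripper": 0}, {"dx": 0, "dy": 0, "dz": 1, "wx": 0, "wy": 0, "wz": 0, "gripper": 0}, {"dx": 0, "dy": 0, "dz": 1, "wx": 0, "wy": 0, "wz": 0, "gripper": 0}, {"dx": 0, "dy": 0, "dz": 1, "wx": 0, "wy": 0, "wz": 0, "gripper": 0}, {"dx": 0, "dy": 0, "dz": 1, "wx": 0, "wy": 0, "wz": 0, "gripper": 0}, {"dx": 0, "dy": 0, "dz": 1, "wx": 0, "wy": 0, "wz": 0, "gripper": 0}, {"dx": 0, "dy": 0, "dz": 0.6, "wx": 0, "wy": 0, "wz": 0, "gripper": 0}, {"dx": 0, "dy": 0, "dz": 0, "wx": 0, "wy": 0, "wz": 0, "gripper": 0}, {"dx": 0, "dy": 0, "dz": 0, "wx": 0, "wy": 0, "wz": 0, "gripper": 255}, {"dx": 0, "dy": 0, "dz": 0, "wx": 0, "wy": 0, "wz": 0, "gripper": 255}, {"dx": 0, "dy": 0, "dz": 0, "wx": 0, "wy": 0, "wz": 0, "gripper": 255}, {"dx": 0, "dy": 0, "dz": 0, "wx": 0, "wy": 0, "wz": 0, "gripper": 255}, {"dx": 0, "dy": 0, "dz": 0, "wx": 0, "wy": 0, "wz": 0, "gripper": 255}, {"dx": 0, "dy": 0, "dz": 0, "wx": 0, "wy": 0, "wz": 0, "gripper": 255}, {"dx": 0, "dy": 0, "dz": 0, "wx": 0, "wy": 0, "wz": 0, "gripper": 255}, {"dx": 0, "dy": 0, "dz": 0, "wx": 0, "wy": 0, "wz": 0, "gripper": 255}]'

```text
time: 26.93
tool_pos: [0.5735, -0.2276, 0.1389]
ee_rot: [3.14, -0.001, 0.469]
wrist_force: [-1.2, -0.1, 3.3]
width: 0.0596
finger_force: 30.0
```

Emit:
carry_out --deltas '[{"dx": 0, "dy": 0, "dz": -1, "wx": 0, "wy": 0, "wz": 0, "gripper": 255}, {"dx": 0, "dy": 0, "dz": -1, "wx": 0, "wy": 0, "wz": 0, "gripper": 255}, {"dx": 0, "dy": 0, "dz": -1, "wx": 0, "wy": 0, "wz": 0, "gripper": 255}, {"dx": 0, "dy": 0, "dz": -1, "wx": 0, "wy": 0, "wz": 0, "gripper": 255}, {"dx": 0.61, "dy": -0.98, "dz": 0, "wx": 0, "wy": 0, "wz": 0, "gripper": 255}, {"dx": 0.61, "dy": -0.98, "dz": 0, "wx": 0, "wy": 0, "wz": 0, "gripper": 255}, {"dx": 0.61, "dy": -0.98, "dz": 0, "wx": 0, "wy": 0, "wz": 0, "gripper": 255}, {"dx": 0.61, "dy": -0.98, "dz": 0, "wx": 0, "wy": 0, "wz": 0, "gripper": 255}, {"dx": 0.61, "dy": -0.98, "dz": 0, "wx": 0, "wy": 0, "wz": 0, "gripper": 255}, {"dx": 0.61, "dy": -0.98, "dz": 0, "wx": 0, "wy": 0, "wz": 0, "gripper": 255}, {"dx": 0.61, "dy": -0.98, "dz": 0, "wx": 0, "wy": 0, "wz": 0, "gripper": 255}, {"dx": 0.61, "dy": -0.98, "dz": 0, "wx": 0, "wy": 0, "wz": 0, "gripper": 255}, {"dx": 0.61, "dy": -0.98, "dz": 0, "wx": 0, "wy": 0, "wz": 0, "gripper": 255}, {"dx": 0.61, "dy": -0.98, "dz": 0, "wx": 0, "wy": 0, "wz": 0, "gripper": 255}, {"dx": 0.61, "dy": -0.98, "dz": 0, "wx": 0, "wy": 0, "wz": 0, "gripper": 255}, {"dx": 0.61, "dy": -0.98, "dz": 0, "wx": 0, "wy": 0, "wz": 0, "gripper": 255}, {"dx": 0.61, "dy": -0.98, "dz": 0, "wx": 0, "wy": 0, "wz": 0, "gripper": 255}, {"dx": 0.61, "dy": -0.98, "dz": 0, "wx": 0, "wy": 0, "wz": 0, "gripper": 255}, {"dx": 0.61, "dy": -0.98, "dz": 0, "wx": 0, "wy": 0, "wz": 0, "gripper": 255}, {"dx": 0.61, "dy": -0.98, "dz": 0, "wx": 0, "wy": 0, "wz": 0, "gripper": 255}]'

```text
time: 28.6
tool_pos: [0.6052, 0.1416, 0.2168]
ee_rot: [-3.141, 0.002, 0.469]
wrist_force: [0.2, -0.2, -1.5]
width: 0.0597
finger_force: 30.0
```

Emit:
carry_out --deltas '[{"dx": 0, "dy": 0, "dz": 0, "wx": 0, "wy": 0, "wz": 0, "gripper": 255}, {"dx": 0, "dy": 0, "dz": 0, "wx": 0, "wy": 0, "wz": 0, "gripper": 255}, {"dx": 0, "dy": 0, "dz": 0, "wx": 0, "wy": 0, "wz": 0, "gripper": 255}]'

```text
time: 28.85
tool_pos: [0.6053, 0.1401, 0.217]
ee_rot: [3.141, 0.002, 0.469]
wrist_force: [-0.2, -0.0, -1.4]
width: 0.0597
finger_force: 30.0
```

Down .217 → .159, which is 2.9 units.

Emit:
carry_out --deltas '[{"dx": 0, "dy": 0, "dz": 1, "wx": 0, "wy": 0, "wz": 0, "gripper": 255}, {"dx": 0, "dy": 0, "dz": 0.9, "wx": 0, "wy": 0, "wz": 0, "gripper": 255}, {"dx": 0, "dy": 0, "dz": 0.5, "wx": 0, "wy": 0, "wz": 0, "gripper": 255}, {"dx": 0, "dy": 0, "dz": 0.3, "wx": 0, "wy": 0, "wz": 0, "gripper": 255}, {"dx": 0, "dy": 0, "dz": 0.1, "wx": 0, "wy": 0, "wz": 0, "gripper": 255}, {"dx": 0, "dy": 0, "dz": 0, "wx": 0, "wy": 0, "wz": 0, "gripper": 255}, {"dx": 0, "dy": 0, "dz": 0, "wx": 0, "wy": 0, "wz": 0, "gripper": 255}]'

```text
time: 29.43
tool_pos: [0.6061, 0.1403, 0.1628]
ee_rot: [3.141, -0.001, 0.468]
wrist_force: [-0.0, 0.6, -0.2]
width: 0.0595
finger_force: 30.0
```

Emit:
carry_out --deltas '[{"dx": 0, "dy": 0, "dz": 0.12, "wx": 0, "wy": 0, "wz": 0, "gripper": 255}, {"dx": 0, "dy": 0, "dz": 0.06, "wx": 0, "wy": 0, "wz": 0, "gripper": 255}, {"dx": 0, "dy": 0, "dz": 0, "wx": 0, "wy": 0, "wz": 0, "gripper": 255}, {"dx": 0, "dy": 0, "dz": 0, "wx": 0, "wy": 0, "wz": 0, "gripper": 255}]'

```text
time: 29.77
tool_pos: [0.606, 0.1407, 0.1589]
ee_rot: [3.141, -0.001, 0.469]
wrist_force: [0.3, 0.7, -0.6]
width: 0.0593
finger_force: 30.0
```

Emit:
carry_out --deltas '[{"dx": 0, "dy": 0, "dz": 0.04, "wx": 0, "wy": 0, "wz": 0, "gripper": 255}, {"dx": 0, "dy": 0, "dz": 0, "wx": 0, "wy": 0, "wz": 0, "gripper": 255}, {"dx": 0, "dy": 0, "dz": 0, "wx": 0, "wy": 0, "wz": 0, "gripper": 0}, {"dx": 0, "dy": 0, "dz": 0, "wx": 0, "wy": 0, "wz": 0, "gripper": 0}, {"dx": 0, "dy": 0, "dz": 0, "wx": 0, "wy": 0, "wz": 0, "gripper": 0}, {"dx": 0, "dy": 0, "dz": 0, "wx": 0, "wy": 0, "wz": 0, "gripper": 0}, {"dx": 0, "dy": 0, "dz": 0, "wx": 0, "wy": 0, "wz": 0, "gripper": 0}, {"dx": 0, "dy": 0, "dz": -0.5, "wx": 0, "wy": 0, "wz": 0, "gripper": 0}, {"dx": 0, "dy": 0, "dz": -1, "wx": 0, "wy": 0, "wz": 0, "gripper": 0}, {"dx": 0, "dy": 0, "dz": -1, "wx": 0, "wy": 0, "wz": 0, "gripper": 0}, {"dx": 0, "dy": 0, "dz": -1, "wx": 0, "wy": 0, "wz": 0, "gripper": 0}, {"dx": 0, "dy": 0, "dz": -1, "wx": 0, "wy": 0, "wz": 0, "gripper": 0}, {"dx": 0, "dy": 0, "dz": -1, "wx": 0, "wy": 0, "wz": 0, "gripper": 0}, {"dx": 0, "dy": 0, "dz": -1, "wx": 0, "wy": 0, "wz": 0, "gripper": 0}, {"dx": 0, "dy": 0, "dz": -1, "wx": 0, "wy": 0, "wz": 0, "gripper": 0}, {"dx": 0, "dy": 0, "dz": 0, "wx": 0, "wy": 0, "wz": 0, "gripper": 0}, {"dx": 0, "dy": 0, "dz": 0, "wx": 0, "wy": 0, "wz": 0, "gripper": 0}]'

```text
time: 31.18
tool_pos: [0.606, 0.1407, 0.3094]
ee_rot: [3.14, -0.004, 0.469]
wrist_force: [0.4, -0.7, -1.3]
width: 0.094
finger_force: 0.0
```

Emit:
carry_out --deltas '[{"dx": -1, "dy": 0, "dz": 0, "wx": 0, "wy": 0, "wz": 0, "gripper": 0}, {"dx": -1, "dy": 0, "dz": 0, "wx": 0, "wy": 0, "wz": 0, "gripper": 0}, {"dx": -1, "dy": 0, "dz": 0, "wx": 0, "wy": 0, "wz": 0, "gripper": 0}, {"dx": -1, "dy": 0, "dz": 0, "wx": 0, "wy": 0, "wz": 0, "gripper": 0}, {"dx": -1, "dy": 0, "dz": 0, "wx": 0, "wy": 0, "wz": 0, "gripper": 0}, {"dx": -1, "dy": 0, "dz": 0, "wx": 0, "wy": 0, "wz": 0, "gripper": 0}, {"dx": 0, "dy": 0, "dz": 0, "wx": 0, "wy": 0, "wz": 0, "gripper": 0}, {"dx": 0, "dy": 0, "dz": 0, "wx": 0, "wy": 0, "wz": 0, "gripper": 0}, {"dx": 0, "dy": 0, "dz": 0, "wx": 0, "wy": 0, "wz": 0, "gripper": 0}]'

```text
time: 31.93
tool_pos: [0.4988, 0.0865, 0.3064]
ee_rot: [-3.141, 0.001, 0.469]
wrist_force: [0.6, 1.0, 0.4]
width: 0.094
finger_force: 0.0
```

```bash
python3 - <<'E'
from h import *
o=robot.get_obs(); print(o["time"],o["tool_pos"],o["ee_rot"])
np.save("w9c.npy",eyes.get_calibration("wrist"))
for n in["wrist","scene"]:
    im=eyes.snapshot(n); cv2.imwrite(f"pics/{n}9.png",im[:,:,::-1])
a=cv2.resize(cv2.imread("pics/scene9.png")[190:390,140:480],(510,300)); b=cv2.imread("pics/wrist9.png")[0:300,170:460]
cv2.imwrite("pics/m9.png",np.hstack([a,b]))
E
```

```text
31.9333 [0.49876692 0.08652692 0.30643725] [-3.14100415e+00  9.14037802e-04  4.68761022e-01]
```

View pics/m9.png

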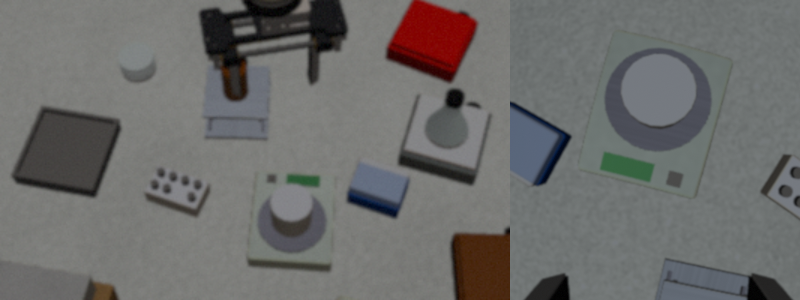

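The jar is on the pan, the flask on the stirrer and the bottle on the jack, all upright. The rack, tip box and dishes have not moved.

```bash
python3 - <<'E'
from h import *
c=np.load("w9c.npy",allow_pickle=True).item()
print(cast(c,(318,90),.095,True),cast(c,(318,98.5),.04,True))
robot.close_job()
E
```

```text
[0.60429509 0.14124296 0.095     ] [0.60483573 0.14154459 0.04      ]
the job is handed in; nothing more can be done
```

The job is handed in at about 32 s: the jar is on the balance pan, the flask on the stirrer and the bottle on the lab jack, all upright, let go and centred to within a few millimetres by the camera measurements, and the rack, tip box and dishes look unmoved.

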